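Check the float gap of a microscope's anti-vibration platform with a taper gauge

TASK

Pick up the steel taper gauge from the bench and slide its thin end, lying flat on the base and pointing squarely in, into the gap between the base and the floating top plate of the microscope's anti-vibration platform, near the middle of the side that faces the robot's right. Push it in gently until it just drags snugly between the two plates without jacking the top up, and finish while still holding it there, so that the gap can be read; leave the other things on the bench alone.

Things in the scene. Friction and masses are not known exactly. Their poses are not given: they have to be found in the camera images.
- platform: Base of the platform, fixed: grey slab 430 (x) x 370 (y) mm; its flat top face, 34 mm above the bench, is the lower plate of the gap. Origin on the bench under its centre, z up. Its -y side faces the robot's right and is the one to measure; 'in' is +y. It stands 15 mm proud of the top plate all round: an open ledge in front of the gap (y -185 to -170 mm). Place and yaw (0 to 0.35 rad) change.
- top: Floating aluminium top plate, 400 x 340 x 20 mm, carrying a microscope (500 mm tall, nowhere within 70 mm of the plate's -y edge in plan). Origin at the centre of its underside, axes as the base's. The gap below it is 5.5 to 11 mm, by its hidden load. On springs: it moves only up and down, 0.05 mm per newton, well damped.
- gap_edge (a point): Middle of the lower edge of the top plate on its -y side: upper lip of the mouth of the gap, which runs 200 mm to either side along the base's x. Its height less 34 mm is the gap.
- gauge: Steel taper gauge (long flat wedge with cross lines, about 0.18 kg) lying flat: 155 mm long, 22 mm wide. Origin on its flat underside; x points to the thin tip at x = 115 mm, 3 mm thick. From there the upper face rises 1 mm in 10 mm to 14 mm thick at x = 5 mm; x = 5 to -40 mm is the grip, 14 mm thick with parallel sides.
- gauge_grip (a point): Middle of the gauge's grip, where to hold it across its 22 mm width: 10 mm behind the gauge's origin, 7 mm above its underside, 125 mm behind its tip.
- gauge_tip (a point): Middle of the gauge's thin end, on its underside.
- slide_box: Bystander: closed grey slide box, 87 x 100 x 33 mm, origin under its centre.
- oil_bottle: Bystander: small amber oil bottle, 28 mm across, 62 mm tall, origin under its centre.
- objective_pot: Bystander: black objective pot, 41 mm across, 60 mm tall, origin under its centre.
- phase_slider: Bystander: flat black slider plate with three round windows, 140 (x) x 36 (y) x 8 mm, of even thickness, origin under its centre.
Things that resemble listed ones, but are neither listed nor needed, are in the scene too. There is more than one size of the gauge; the one meant has the size given above.

How it is judged:
By the outcome, as a careful person would: the job done as asked, in the order asked, and still so for the second after the job is handed in, while the arm keeps its last pose, push and grip.
It also fails if it takes over 42 s, if anything falls off the work surface, if the arm or the gripper's body presses on something with over 40 N, if the wrist force passes 120 N, or if a joint passes its speed limit or range.

ROBOT

A 6-joint arm with a two-finger parallel gripper is mounted at the origin on the work surface. World frame = base frame: x ahead of the robot, y to its left, z up, the work surface at z = 0. Lengths are in m, angles in rad, forces in N, time in s.
With the tool pointing down it reaches from about 0.375 to 0.925 m from the base axis. Payload 5.7 kg.
Tool frame: the origin (TCP) lies midway between the tips of the shut fingers; the grasp point (between the pads) lies 19 mm behind it; x points along the fingers, y is the direction in which the jaws open and shut, and the axes are right-handed (so a half turn about x gives the same grasp; the last joint's range is limited). The gripper opens to 88 mm and grips with 3 to 60 N. Pads are 20 mm wide; open, the fingers measure 115 mm over their backs; the gripper's body (75 mm by 178 mm) begins 61 mm behind the grasp point.
Start: joints at [1.102, 0.359, 1.51, -0, 1.272, -0.115], TCP at [0.208, 0.563, 0.223] pointing down, gripper open.
Joint ranges: [-2.97, 2.97], [-1.01, 2.36], [0.21, 2.38], [-0.96, 4.11], [0.2, 2.71], [-2.98, 2.98]. Speed limits (rad/s): [2.39, 2.39, 3.14, 3.14, 3.14, 3.14].

INTERFACE

Orientations are given as a unit quaternion [w, x, y, z].
In Python, from rig import manip gives the robot as it stands.
- The arm moves only by the tool drive_tool, never from a script. Its argument "deltas" is a list of rows, each a list of 5 numbers: the gripper's target within -1 to 1 (fully open at 1, half-way at 0, shut at -1), then the shift along the world's x, y, z in cm, then the turn about the world's z in rad. In form: [[jaw, x, y, z, roll], ...]. A call has 1 to 20 rows; each row is the pose to reach, as a shift and turn from the pose commanded when the call began; what a row does not reach only later rows make up. A row lasts 1/12 s, in which the tool goes at most 41.7 mm and 7.16 degrees, less where a joint would pass 70% of its speed; a pose out of reach is approached as far as the arm can. A call with a gripper value outside its range is refused whole. The fingers move at their own pace and stop on an object; "squeeze" is the grip in N (left out, the last holds). Time passes only in rows, so rows that repeat a pose let the fingers close. It gives the time, the measured TCP pose, the force and the opening at its end, in the units of the state.
- manip.observe(): the state, without advancing time (a new reading comes with each control period).
- manip.read_camera(name): name is "side" or "top"; returns the picture (480x640x3 uint8, blue, green, red); there is no depth.
- manip.camera_info(name): a dict with "fx", "fy", "cx", "cy" (pixels), "world_from_camera" (4x4, takes a point from camera to world coordinates). Camera axes: x right, y up, looking along -z (the intrinsics and any distortion apply to the point x, -y, -z); pixel columns grow to the right and rows downward; lengths in m; the calibration is good to about 2 mm. A picture is of the moment at which its call begins. camera_info takes no time and is no camera call.
- manip.close_job(): hands the job in, once; it reports no verdict.
The state is a dict: "time": time; "joint_positions": joint angles; "joint_velocities": joint speeds; "tau": joint torques, N m; "ee_pos": TCP position; "tool_rot": TCP orientation; "ft_force": force on the tool from outside, world axes, zero at the start; "moment": the same for the moment, N m; "opening": opening from 0.0 (shut) to 1.0 (fully open).
Only numpy, scipy, OpenCV 4.12 (cv2) and the standard library are available. Lean on these libraries where they do the work, as an engineer would, in place of code of your own. Each camera call takes 0.05 s, during which the arm holds its last target.

## Working session

There is one attempt and no reset: what is moved stays moved. The work goes in short steps, Python scripts to look and compute and a tool call to move; the robot and the scene stay as the last step left them, time stands still between calls to the robot, and variables do not carry over. Pictures are saved under pics/ and viewed, and the job is handed in when it is done.

Besides the shell and the picture viewer there is one more tool, called as a command line: name --pt "numbers of a row" for each row, then --argument value for the rest. drive_tool: Moves the arm, as the interface text tells. Its arguments: {"type":"object","properties":{"deltas":{"type":"array"},"squeeze":{"type":"number"}},"required":["deltas"]}

```bash
ls; mkdir -p pics
python3 - <<'E'
from rig import manip
import cv2,json
for n in("side","top"):
    cv2.imwrite(f"pics/{n}0.png",manip.read_camera(n)); i=manip.camera_info(n); print(n,i)
print(manip.observe())
E
```

```text
pics
side {'fx': 487.3688539223004, 'fy': 487.3688539223004, 'cx': 320.74653164191017, 'cy': 238.52999988507338, 'world_from_camera': array([[ 0.71406763,  0.41518404, -0.56367512, -0.18751904],
       [-0.69999484,  0.41111712, -0.58394344, -0.84519192],
       [-0.01070751,  0.81154478,  0.58419211,  0.82511657],
       [ 0.        ,  0.        ,  0.        ,  1.        ]])}
top {'fx': 592.7943330647921, 'fy': 592.7943330647921, 'cx': 314.4104908182208, 'cy': 239.451711287503, 'world_from_camera': array([[ 1.51651206e-02,  9.83397344e-01, -1.80830539e-01,
         3.11444534e-01],
       [-9.99884561e-01,  1.50850681e-02, -1.81802274e-03,
        -6.81344361e-02],
       [ 9.40002266e-04,  1.80837235e-01,  9.83512588e-01,
         1.42543418e+00],
       [ 0.00000000e+00,  0.00000000e+00,  0.00000000e+00,
         1.00000000e+00]])}
{'time': 0.1, 'joint_positions': array([ 1.10190309e+00,  3.59433152e-01,  1.51126283e+00, -1.25914201e-05,
        1.27252558e+00, -1.15101220e-01]), 'joint_velocities': array([ 0.00065721, -0.00169186, -0.00263969,  0.00193124,  0.00278565,
       -0.00086395]), 'tau': array([-4.42986147e-04, -5.16360998e+01, -2.71404845e+01,  6.74249302e-02,
        2.78475514e-02, -8.50560173e-05]), 'ee_pos': array([0.2076147 , 0.56229799, 0.22191691]), 'tool_rot': array([ 0.69591043,  0.12387894,  0.69623385, -0.12498445]), 'ft_force': array([-0.30619622,  0.22508738, -0.27346504]), 'moment': array([-0.01979505,  0.01713365, -0.00833721]), 'opening': 0.9987590512408528}
```

View pics/side0.png

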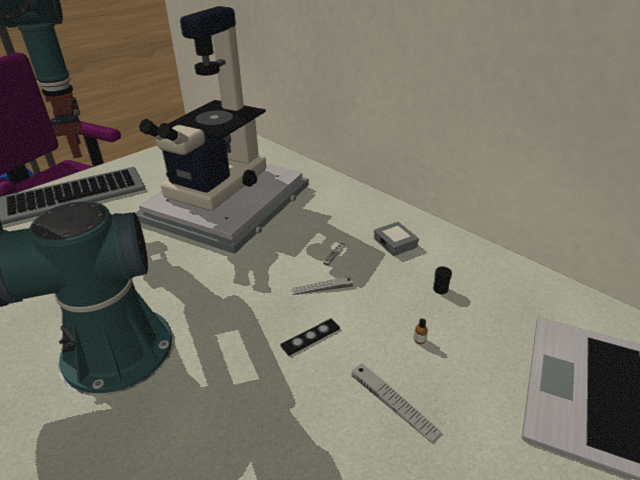

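View pics/top0.png

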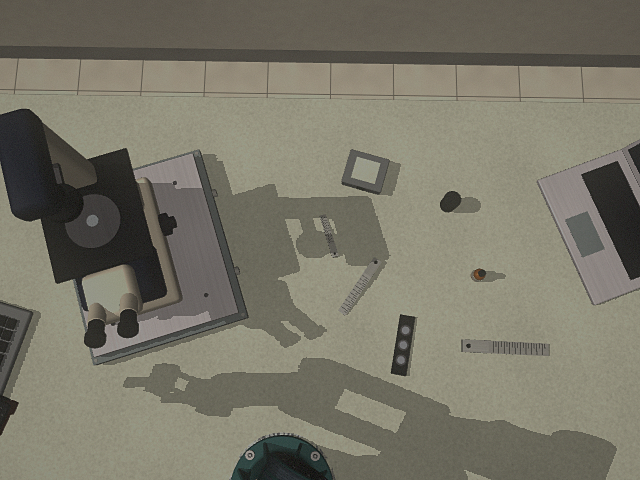

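```bash
cat > h.py <<'E'
import numpy as np,cv2
from rig import manip
def ray(n,p):
    i=manip.camera_info(n);T=i["world_from_camera"]
    d=np.array([(p[0]-i["cx"])/i["fx"],-(p[1]-i["cy"])/i["fy"],-1]);return T[:3,3],T[:3,:3]@d
def onz(n,p,z):
    o,d=ray(n,p);return o+d*(z-o[2])/d[2]
def tri(ps,pt):
    (a,d),(b,e)=ray("side",ps),ray("top",pt)
    d=d/np.linalg.norm(d);e=e/np.linalg.norm(e)
    s=np.linalg.lstsq(np.c_[d,-e],b-a,rcond=None)[0];A=a+s[0]*d;B=b+s[1]*e
    return (A+B)/2,np.linalg.norm(A-B)
def proj(n,P):
    i=manip.camera_info(n);T=i["world_from_camera"];c=T[:3,:3].T@(np.array(P)-T[:3,3])
    return np.array([i["cx"]+i["fx"]*c[0]/-c[2],i["cy"]-i["fy"]*c[1]/-c[2]])
def crop(src,dst,x,y,w,h,k):
    im=cv2.imread(src)[y:y+h,x:x+w];cv2.imwrite(dst,cv2.resize(im,None,fx=k,fy=k,interpolation=cv2.INTER_CUBIC))
E
python3 - <<'E'
from h import *
crop("pics/top0.png","pics/t_g.png",320,240,80,80,7)
crop("pics/side0.png","pics/s_g.png",280,260,90,60,8)
crop("pics/top0.png","pics/t_p.png",80,140,180,230,2.6)
crop("pics/side0.png","pics/s_p.png",130,150,190,110,4)
E
```

```text
(no output)
```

View pics/t_g.png

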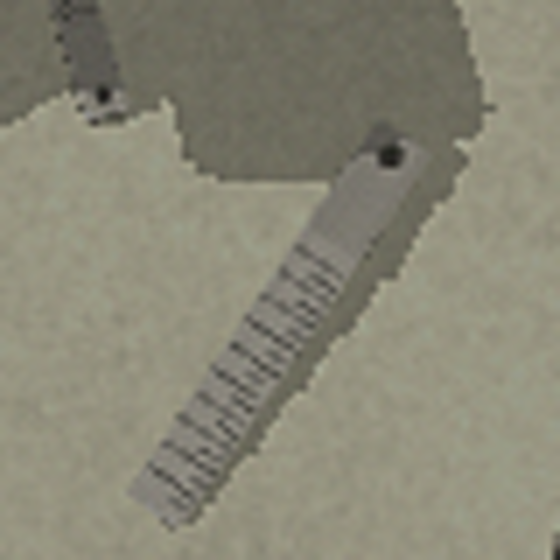

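View pics/s_g.png

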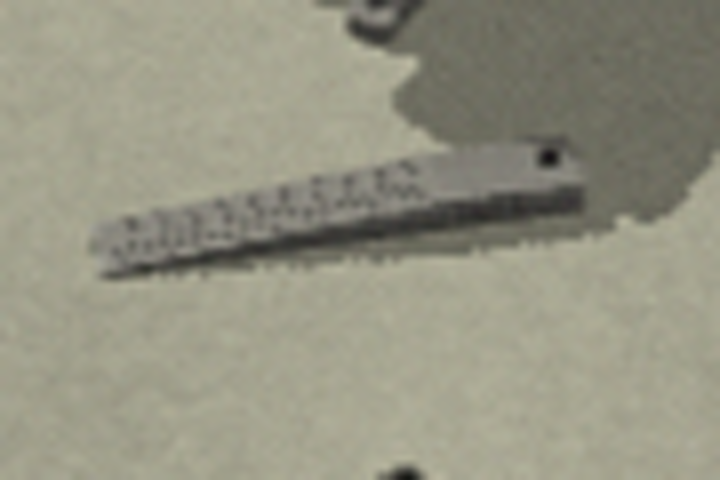

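View pics/t_p.png

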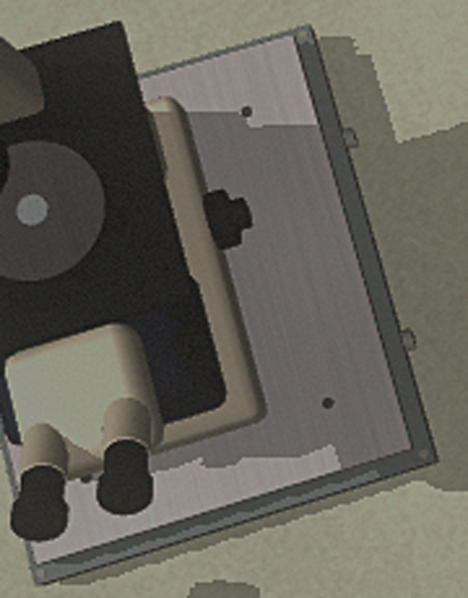

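View pics/s_p.png

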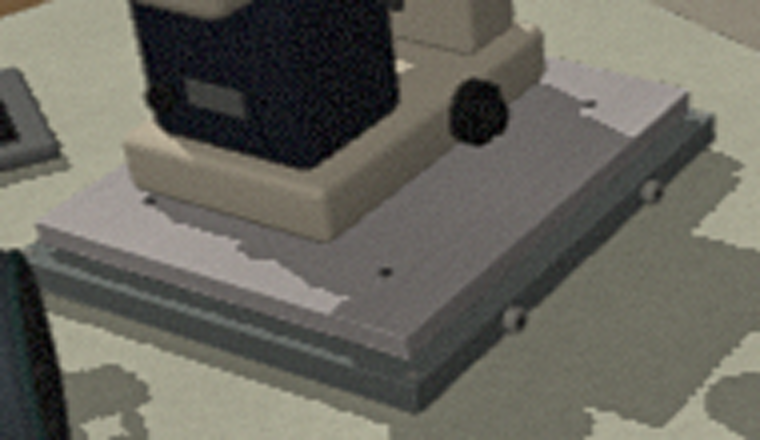

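Run:
```python
from h import *
np.set_printoptions(precision=4,suppress=True)
print("hole",tri((348.6,279.6),(375.9,262.0)),onz("top",(375.9,262),.014))
print("tip",tri((292.2,291.2),(342.1,312.6)),onz("top",(342.1,312.6),.003))
for n,s,t,z in [("bNR",(234.5,245.75),(248.1,317.3),.034),("bFR",(308.5,180.5),(201.2,149.6),.034),("tNR",(232.5,236.3),(238.1,316.2),.062),("tFR",(302.2,174),(195.4,154.6),.062)]:
    print(n,*tri(s,t),onz("top",t,z),onz("side",s,z))
print("bNL",onz("top",(94.2,364.2),.034))
```

```text
hole (array([ 0.518 , -0.2141,  0.0158]), np.float64(0.0003011392787220937)) [ 0.5181 -0.2142  0.014 ]
tip (array([ 0.3966, -0.1343,  0.0031]), np.float64(4.949014193329959e-05)) [ 0.3966 -0.1342  0.003 ]
bNR [0.3818 0.0847 0.0384] 0.003525254809312974 [0.3805 0.0861 0.034 ] [0.3864 0.0889 0.034 ]
bFR [0.7877 0.218  0.0281] 0.0037112213858302196 [0.7872 0.2157 0.034 ] [0.7787 0.2109 0.034 ]
tNR [0.3864 0.1033 0.0577] 0.011682449791093846 [0.3813 0.1059 0.062 ] [0.388  0.0947 0.062 ]
tFR [0.7652 0.2246 0.0586] 0.0019414093468125711 [0.7649 0.2233 0.062 ] [0.7601 0.2202 0.062 ]
bNL [0.2682 0.4358 0.034 ]
```

```bash
cat > ov.py <<'E'
from h import *
import sys
def wire(im,n,pose,k,x0,y0,gap=.008):
    x,y,a=pose;R=np.array([[np.cos(a),-np.sin(a)],[np.sin(a),np.cos(a)]])
    def L(P,c):
        pts=[]
        for p in P:
            w=R@np.array(p[:2])+[x,y];q=(proj(n,[w[0],w[1],p[2]])-[x0,y0]+.5)*k-.5;pts.append(q)
        cv2.polylines(im,[np.int32(np.round(np.array(pts)*16))],True,c,1,cv2.LINE_AA,4)
    def box(u,v,z):return [(-u,-v,z),(u,-v,z),(u,v,z),(-u,v,z)]
    L(box(.215,.185,.034),(0,0,255));L(box(.215,.185,0),(0,255,255));L(box(.2,.17,.054+gap),(0,255,0));L(box(.2,.17,.034+gap),(255,0,0))
def gauge(im,n,pose,k,x0,y0):
    x,y,a=pose;R=np.array([[np.cos(a),-np.sin(a)],[np.sin(a),np.cos(a)]])
    for P,c in (([(.115,-.011,.003),(.115,.011,.003),(.005,.011,.014),(-.04,.011,.014),(-.04,-.011,.014),(.005,-.011,.014)],(0,0,255)),([(.115,-.011,0),(.115,.011,0),(-.04,.011,0),(-.04,-.011,0)],(0,255,255))):
        q=[]
        for p in P:
            w=R@np.array(p[:2])+[x,y];q.append((proj(n,[w[0],w[1],p[2]])-[x0,y0]+.5)*k-.5)
        cv2.polylines(im,[np.int32(np.round(np.array(q)*16))],True,c,1,cv2.LINE_AA,4)
def cut(src,x,y,w,h,k):
    return cv2.resize(cv2.imread(src)[y:y+h,x:x+w],None,fx=k,fy=k,interpolation=cv2.INTER_CUBIC)
E
python3 - <<'E'
from ov import *
a=.309;c=np.array([.584,.151])+.185*np.array([-np.sin(a),np.cos(a)]);P=(c[0],c[1],a);print(P)
i=cut("pics/top0.png",180,140,80,190,3);wire(i,"top",P,3,180,140);
j=cut("pics/side0.png",130,150,190,110,4);wire(j,"side",P,4,130,150)
cv2.imwrite("pics/o1.png",i);cv2.imwrite("pics/o2.png",j)
a=np.arctan2(.08,-.1214);d=np.array([np.cos(a),np.sin(a)]);o=np.array([.3966,-.1343])-.115*d;G=(*o,a);print(G)
i=cut("pics/top0.png",320,240,80,80,7);gauge(i,"top",G,7,320,240)
j=cut("pics/side0.png",280,260,90,60,7);gauge(j,"side",G,7,280,260)
cv2.imwrite("pics/o3.png",i);cv2.imwrite("pics/o4.png",j)
from scipy.spatial.transform import Rotation as Ro
s=manip.observe();q=s["tool_rot"];M=Ro.from_quat([q[1],q[2],q[3],q[0]]).as_matrix();print(M,np.arctan2(M[1,1],M[0,1]))
print(onz("top",(334,255),.01))
E
```

```text
(np.float64(0.5277403621569496), np.float64(0.32723805817634516), 0.309)
(np.float64(0.4926251493320732), np.float64(-0.19757851685803834), np.float64(2.558931471963656))
[[-7.25365237e-04  3.46453381e-01  9.38066911e-01]
 [-1.45853591e-03  9.38065793e-01 -3.46454096e-01]
 [-9.99998673e-01 -1.61951004e-03 -1.75125618e-04]] 1.2170081639956987
[ 0.5342221  -0.11342358  0.01      ]
```

View pics/o1.png

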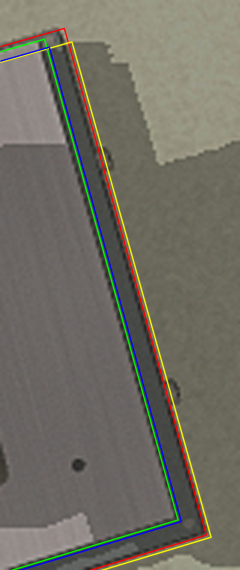

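View pics/o2.png

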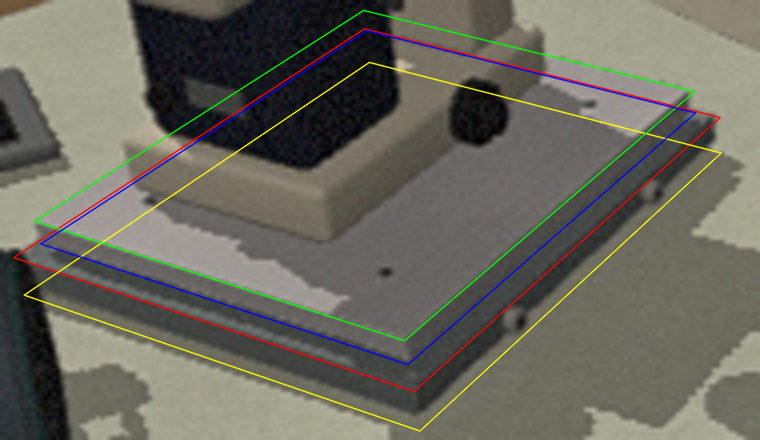

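View pics/o3.png

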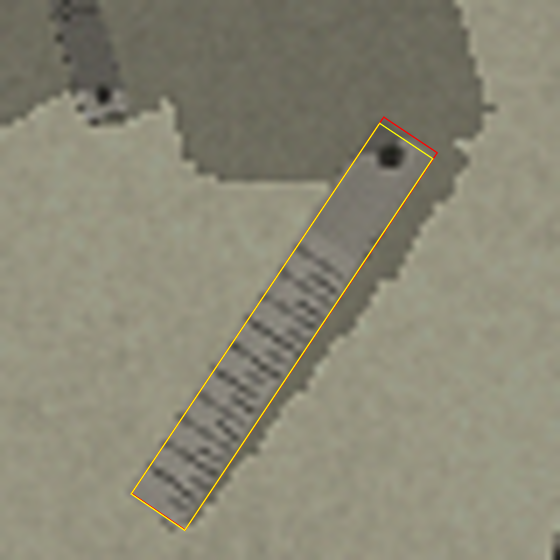

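View pics/o4.png

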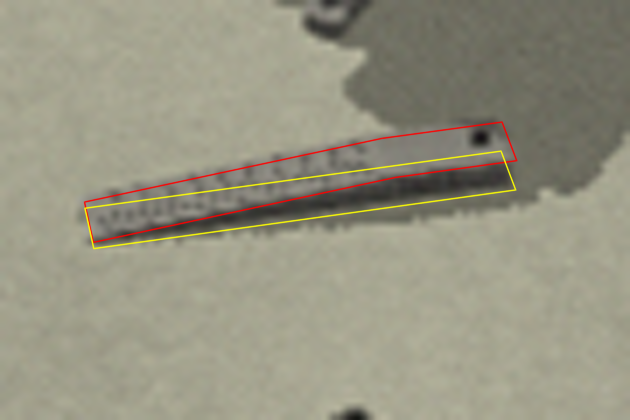

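Run:
```python
from ov import *
P=(.5277,.3272,.309)
x,y,a=P;R=np.array([[np.cos(a),-np.sin(a)],[np.sin(a),np.cos(a)]])
def scan(n,ys,z,xs,rng=.012):
    g=cv2.GaussianBlur(cv2.cvtColor(cv2.imread(f"pics/{n}0.png"),cv2.COLOR_BGR2GRAY).astype(np.float32),(0,0),.7)
    S=[];t=np.arange(-rng,rng,.0005)
    for u in xs:
        W=np.array([R@[u,ys+v]+[x,y] for v in t]);q=np.array([proj(n,[w[0],w[1],z]) for w in W],np.float32)
        S.append(cv2.remap(g,q[:,0:1].copy(),q[:,1:2].copy(),cv2.INTER_LINEAR)[:,0])
    S=np.array(S);return t,S
for n in("top","side"):
  for ys,z,nm in((-.185,.034,"base"),(-.17,.062,"plate")):
    xs=np.linspace(-.18,.18,37);t,S=scan(n,ys,z,xs)
    G=np.gradient(S,axis=1)
    for lab,k in(("max",G.argmax(1)),("min",G.argmin(1))):
        v=t[k];m=np.abs(v-np.median(v))<.004;c=np.polyfit(xs[m],v[m],1);m=np.abs(v-np.polyval(c,xs))<.0015;c=np.polyfit(xs[m],v[m],1)
        print(n,nm,lab,m.sum(),"dyaw %.4f off %.2fmm"%(c[0],c[1]*1e3),"grad",np.median(G.max(1) if lab=="max" else G.min(1)))
    print("  prof",np.median(S[:,::4],axis=0).round().astype(int))
```

```text
top base max 34 dyaw 0.0079 off 4.94mm grad 1.4955902
top base min 34 dyaw 0.0080 off 0.60mm grad -5.3849907
  prof [104 104 103 104 105 101  86  69  65  70  73  73]Traceback (most recent call last):
  File "<stdin>", line 13, in <module>
  File "<stdin>", line 8, in scan
  File "h.py", line 14, in proj
    i=manip.camera_info(n);T=i["world_from_camera"];c=T[:3,:3].T@(np.array(P)-T[:3,3])
ValueError: time passes only in moves, steps and waits
```

```bash
sed -i 's/^def ray/CI={n:manip.camera_info(n) for n in ("side","top")}\ndef ray/; s/i=manip.camera_info(n)/i=CI[n]/' h.py
cat > scan.py <<'E'
from ov import *
P=(.5277,.3272,.309)
x,y,a=P;R=np.array([[np.cos(a),-np.sin(a)],[np.sin(a),np.cos(a)]])
def scan(n,ys,z,xs,rng=.012):
    g=cv2.GaussianBlur(cv2.cvtColor(cv2.imread(f"pics/{n}0.png"),cv2.COLOR_BGR2GRAY).astype(np.float32),(0,0),.7)
    S=[];t=np.arange(-rng,rng,.0005)
    for u in xs:
        W=np.array([R@[u,ys+v]+[x,y] for v in t]);q=np.array([proj(n,[w[0],w[1],z]) for w in W],np.float32)
        S.append(cv2.remap(g,q[:,0:1].copy(),q[:,1:2].copy(),cv2.INTER_LINEAR)[:,0])
    return t,np.array(S)
for n in("top","side"):
  for ys,z,nm in((-.185,.034,"base"),(-.17,.062,"plate")):
    xs=np.linspace(-.18,.18,37);t,S=scan(n,ys,z,xs)
    G=np.gradient(S,axis=1)
    for lab,k in(("max",G.argmax(1)),("min",G.argmin(1))):
        v=t[k];m=np.abs(v-np.median(v))<.004;c=np.polyfit(xs[m],v[m],1);m=np.abs(v-np.polyval(c,xs))<.0015;c=np.polyfit(xs[m],v[m],1)
        print(n,nm,lab,m.sum(),"dyaw %.4f off %.2fmm"%(c[0],c[1]*1e3),"grad",np.median(G.max(1) if lab=="max" else G.min(1)))
    print("  prof",np.median(S[:,::4],axis=0).round().astype(int))
E
python3 scan.py
```

```text
top base max 34 dyaw 0.0079 off 4.94mm grad 1.4955902
top base min 34 dyaw 0.0080 off 0.60mm grad -5.3849907
  prof [104 104 103 104 105 101  86  69  65  70  73  73]
top plate max 37 dyaw 0.0089 off 3.82mm grad 5.7432365
top plate min 36 dyaw 0.0076 off -0.59mm grad -1.0391159
  prof [ 69  72  73  72  73  72  68  70  87 103 106 105]
side base max 29 dyaw 0.0108 off 3.79mm grad 1.1791191
side base min 31 dyaw 0.0013 off -11.86mm grad -1.5639915
  prof [57 53 51 51 51 52 54 57 62 65 68 70]
side plate max 34 dyaw 0.0116 off 2.44mm grad 1.9573708
side plate min 22 dyaw 0.0020 off 11.18mm grad -0.10983276
  prof [ 73  73  74  74  75  78  84  92  98 103 105 106]
```

Run:
```python
from h import *
np.set_printoptions(precision=4,suppress=True)
# eyepiece tips: side (147,127)=left? and (163,137); top (95,330),(127,322)
crop("pics/side0.png","pics/s_m.png",120,0,160,220,2.7)
for s in((147,127),(163,135)):
  for t in((95,333),(127,322)): print(s,t,*tri(s,t))
for t in((95,333),(127,322),(135,300)):
  for z in(.2,.25,.3): print(t,onz("top",t,z))
```

```text
(147, 127) (95, 333) [0.3306 0.3364 0.3213] 0.006148084208504891
(147, 127) (127, 322) [0.3314 0.2839 0.3376] 0.0497718010513983
(163, 135) (95, 333) [0.348  0.336  0.2941] 0.033006310206269
(163, 135) (127, 322) [0.349  0.2845 0.3093] 0.013007474907104542
(95, 333) [0.3357 0.3791 0.2   ]
(95, 333) [0.3347 0.3609 0.25  ]
(95, 333) [0.3337 0.3426 0.3   ]
(127, 322) [0.3589 0.3154 0.2   ]
(127, 322) [0.357  0.2998 0.25  ]
(127, 322) [0.3551 0.2841 0.3   ]
(135, 300) [0.4041 0.3022 0.2   ]
(135, 300) [0.4003 0.2871 0.25  ]
(135, 300) [0.3966 0.272  0.3   ]
```

View pics/s_m.png

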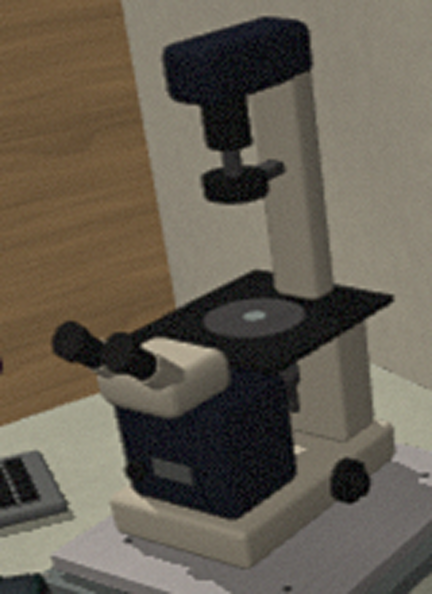

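drive_tool --pt "1 0 0 3.5 0" --pt "1 0 0 7 0" --pt "1 0 0 10.5 0" --pt "1 0 0 14 0" --pt "1 0 0 17.5 0" --pt "1 0 0 21 0" --pt "1 0 0 24 0" --pt "1 0 0 24 0"

```text
time: 0.77
ee_pos: [0.2087, 0.5646, 0.4695]
tool_rot: [0.697, 0.128, 0.695, -0.121]
ft_force: [0.6, 0.6, 0.6]
opening: 0.995
```

drive_tool --pt "1 -1.3 -3.5 0 0" --pt "1 -2.6 -7 0 0" --pt "1 -3.9 -10.5 0 0" --pt "1 -5.2 -14.1 0 0" --pt "1 -1.7 -15.7 0 0" --pt "1 1.7 -17.3 0 0" --pt "1 4.9 -19.5 0 0" --pt "1 8.1 -21.8 0 0" --pt "1 10.9 -24.6 0 0" --pt "1 13.7 -27.4 0 0" --pt "1 16 -30.6 0 0" --pt "1 18.2 -33.8 0 0" --pt "1 19.9 -37.4 0 0" --pt "1 21.5 -40.9 0 0" --pt "1 22.5 -44.7 0 0" --pt "1 23.5 -48.5 0 0" --pt "1 23.9 -52.4 0 0" --pt "1 24.2 -56.3 0 0"

```text
time: 2.27
ee_pos: [0.4496, -0.0021, 0.4615]
tool_rot: [0.696, 0.124, 0.697, -0.124]
ft_force: [0.9, -0.0, 0.7]
opening: 1.001
```

drive_tool --pt "0.2 0.5 -2.0 -3.3 -0.03" --pt "0.2 1.0 -4.0 -6.6 -0.06" --pt "0.2 1.5 -6.0 -9.9 -0.09" --pt "0.2 2.0 -8.0 -13.2 -0.12" --pt "0.2 2.5 -10.0 -16.5 -0.15" --pt "0.2 3.0 -12.0 -19.8 -0.18" --pt "0.2 3.5 -14.0 -23.1 -0.2" --pt "0.2 4.0 -16.0 -26.4 -0.229" --pt "0.2 4.5 -18.0 -29.7 -0.229" --pt "0.2 5.1 -20.1 -33.5 -0.229" --pt "0.2 5.1 -20.1 -33.5 -0.229" --pt "0.2 5.1 -20.1 -33.5 -0.229"

```text
time: 3.27
ee_pos: [0.4987, -0.2007, 0.1249]
tool_rot: [0.675, 0.204, 0.679, -0.203]
ft_force: [0.3, -0.3, -0.3]
opening: 0.602
```

```bash
cat > st.py <<'E'
from h import *
from scipy.spatial.transform import Rotation as Ro
np.set_printoptions(precision=4,suppress=True)
def st():
    s=manip.observe();q=s["tool_rot"];M=Ro.from_quat([q[1],q[2],q[3],q[0]]).as_matrix()
    print(s["time"],"tcp",s["ee_pos"],"jaw",round(np.arctan2(M[1,1],M[0,1]),4),"xaxis",M[:,0],"f",s["ft_force"],"m",s["moment"],"op",s["opening"],"j",s["joint_positions"]);return s
E
python3 - <<'E'
from st import *
st()
cv2.imwrite("pics/top1.png",manip.read_camera("top"));cv2.imwrite("pics/side1.png",manip.read_camera("side"))
from ov import *
crop("pics/side1.png","pics/s1.png",240,170,140,150,4)
E
```

```text
3.2667 tcp [ 0.4987 -0.2007  0.1249] jaw 0.9862 xaxis [-0.0058  0.0033 -1.    ] f [ 0.277  -0.298  -0.2795] m [-0.0288  0.0354  0.0013] op 0.602106028429 j [-0.5111  0.3847  1.7506  0.      1.013  -1.4974]
```

View pics/s1.png

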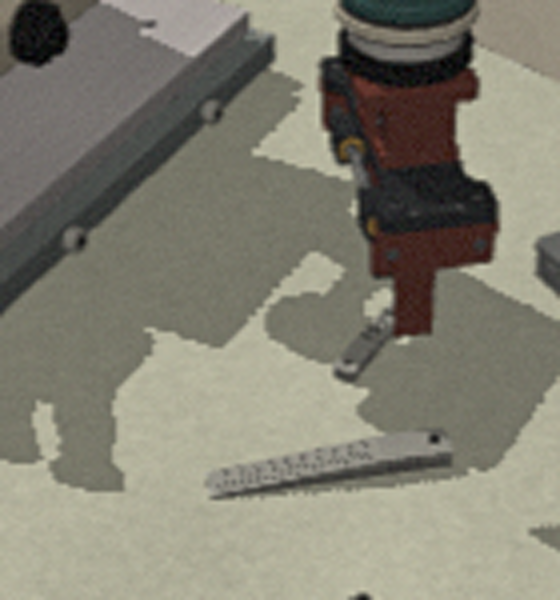

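View pics/top1.png

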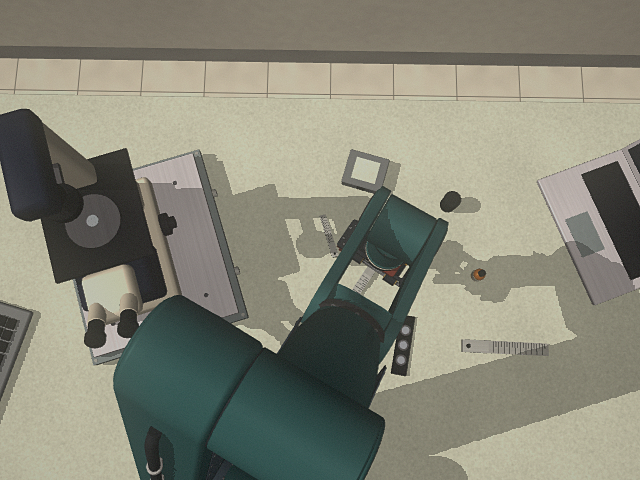

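drive_tool --pt "0.2 0 -0.2 -3 0" --pt "0.2 0 -0.2 -6 0" --pt "0.2 0 -0.2 -9 0" --pt "0.2 0 -0.2 -10 0" --pt "0.2 0 -0.2 -10 0" --pt "0.2 0 -0.2 -10 0"

```text
time: 3.87
ee_pos: [0.5016, -0.203, 0.0291]
tool_rot: [0.678, 0.203, 0.677, -0.203]
ft_force: [-0.1, -0.4, 0.1]
opening: 0.603
```

```bash
python3 -c "
from st import *
st()"
```

```text
3.8667 tcp [ 0.5016 -0.203   0.0291] jaw 0.9888 xaxis [ 0.0012 -0.0007 -1.    ] f [-0.119  -0.427   0.1401] m [-0.0117  0.036   0.0139] op 0.603135716917504 j [-0.5121  0.5258  1.8245 -0.      0.7899 -1.5009]
```

drive_tool --pt "0.2 0 0 -1.2 0" --pt "0.2 0 0 -2.2 0" --pt "0.2 0 0 -2.6 0" --pt "0.2 0 0 -2.6 0" --pt "-0.2 0 0 -2.6 0" --pt "-0.4 0 0 -2.6 0" --pt "-0.8 0 0 -2.6 0" --pt "-0.8 0 0 -2.6 0" --pt "-0.8 0 0 -2.6 0" --pt "-0.8 0 0 -2.6 0" --pt "-0.8 0 0 -2.6 0" --pt "-0.8 0 0 -2.6 0" --squeeze 25

```text
time: 4.87
ee_pos: [0.5012, -0.2033, 0.0019]
tool_rot: [0.677, 0.203, 0.677, -0.203]
ft_force: [0.4, 0.4, 4.0]
opening: 0.248
```

```bash
python3 -c "
from st import *
st()"
```

```text
4.8667 tcp [ 0.5012 -0.2033  0.0019] jaw 0.988 xaxis [ 0.0005 -0.0003 -1.    ] f [0.4287 0.4448 3.9976] m [ 0.1611 -0.0843  0.0079] op 0.24821156491602278 j [-0.5131  0.5705  1.8395 -0.0001  0.7311 -1.501 ]
```

drive_tool --pt "-0.8 0 0 1 0" --pt "-0.8 0 0 4 0" --pt "-0.8 0 0 7 -0.05" --pt "-0.8 1.2 2.4 9 -0.12" --pt "-0.8 2.4 4.8 9 -0.2" --pt "-0.8 3.6 7.2 9 -0.28" --pt "-0.8 4.8 9.6 9 -0.36" --pt "-0.8 6 12 9 -0.44" --pt "-0.8 7.2 14.4 9 -0.52" --pt "-0.8 8.4 16.8 9 -0.6" --pt "-0.8 9.6 19.2 9 -0.65" --pt "-0.8 10.8 21.6 9 -0.671" --pt "-0.8 12 23.2 8 -0.671" --pt "-0.8 12.2 24 7.4 -0.671" --pt "-0.8 12.2 24 7.4 -0.671" --pt "-0.8 12.2 24 7.4 -0.671" --pt "-0.8 12.2 24 7.4 -0.671"

```text
time: 6.28
ee_pos: [0.6218, 0.0359, 0.0756]
tool_rot: [0.572, 0.414, 0.573, -0.415]
ft_force: [0.9, -0.6, -2.2]
opening: 0.247
```

Run:
```python
from st import *
st()
cv2.imwrite("pics/top2.png",manip.read_camera("top"));cv2.imwrite("pics/side2.png",manip.read_camera("side"))
crop("pics/side2.png","pics/s2.png",190,150,130,110,6)
crop("pics/top2.png","pics/t2.png",180,140,140,180,3.3)
```

```text
6.2833 tcp [0.6218 0.0359 0.0756] jaw 0.3167 xaxis [-0.0015 -0.0005 -1.    ] f [ 0.8683 -0.623  -2.1763] m [-0.1738  0.0087  0.0142] op 0.2467674409624406 j [-0.0528  0.5477  1.6024 -0.0007  0.993  -0.3692]
```

View pics/s2.png

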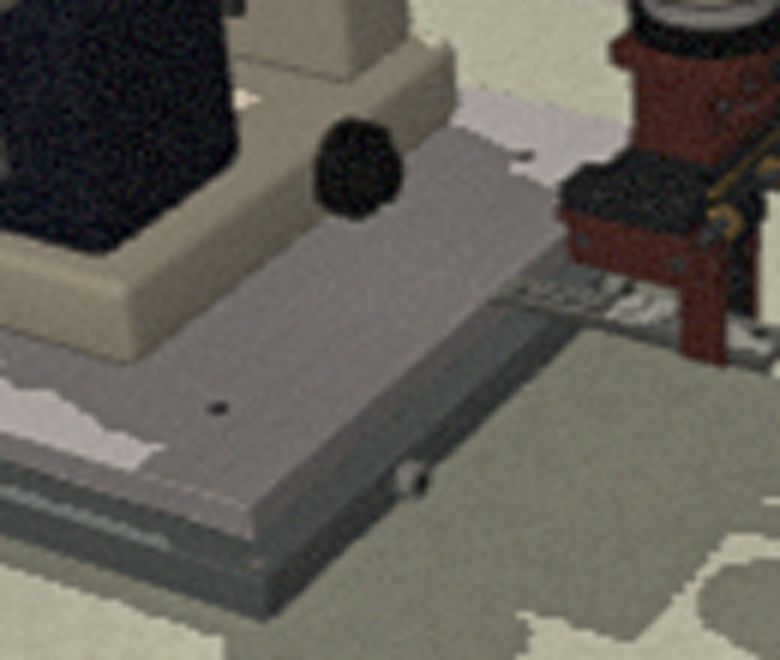

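View pics/t2.png

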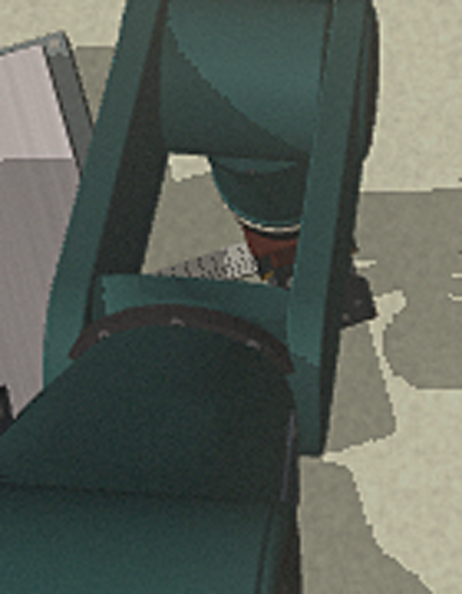

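```bash
cat > o2.py <<'E'
from ov import *
def gz(im,n,tcp,a,z,k,x0,y0,back=.125):
    d=np.array([np.cos(a),np.sin(a)]);o=np.array(tcp)+ (back-.115)*d
    R=np.array([d,[-d[1],d[0]]]).T
    for P,c in (([(.115,-.011,.003),(.115,.011,.003),(.005,.011,.014),(-.04,.011,.014),(-.04,-.011,.014),(.005,-.011,.014)],(0,128,255)),([(.115,-.011,0),(.115,.011,0),(-.04,.011,0),(-.04,-.011,0)],(0,255,255))):
        q=[(proj(n,[*(R@np.array(p[:2])+o),p[2]+z])-[x0,y0]+.5)*k-.5 for p in P]
        cv2.polylines(im,[np.int32(np.round(np.array(q)*16))],True,c,1,cv2.LINE_AA,4)
E
python3 - <<'E'
from o2 import *
j=cut("pics/side2.png",190,150,130,110,6);wire(j,"side",(.5267,.3303,.317),6,190,150)
gz(j,"side",(.6218,.0359),.317+np.pi/2,.0735,6,190,150)
cv2.imwrite("pics/o5.png",j)
j=cut("pics/top2.png",180,140,140,180,3.3);wire(j,"top",(.5267,.3303,.317),3.3,180,140)
gz(j,"top",(.6218,.0359),.317+np.pi/2,.0735,3.3,180,140)
cv2.imwrite("pics/o6.png",j)
E
```

```text
(no output)
```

View pics/o5.png

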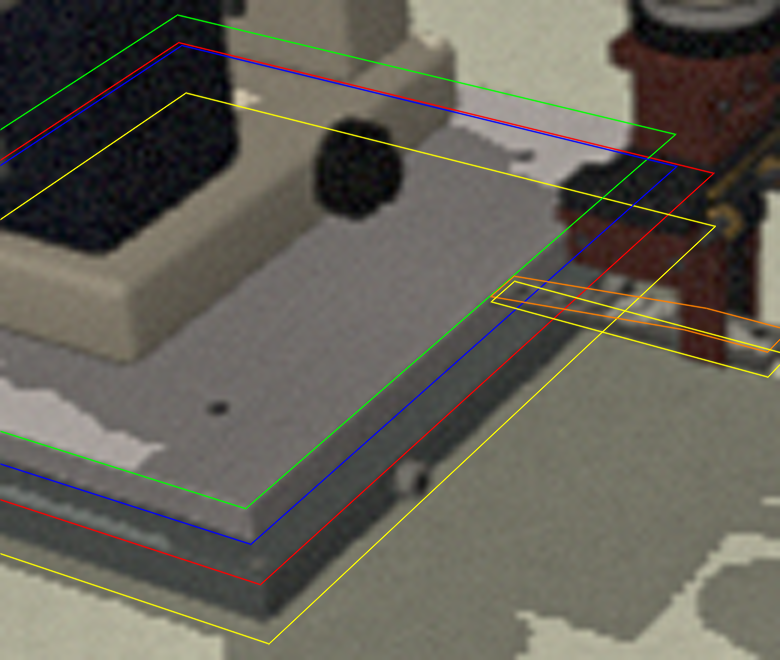

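View pics/o6.png

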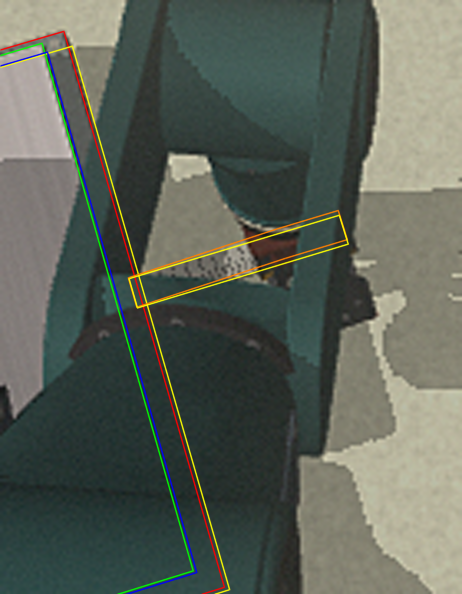

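drive_tool --pt "-0.8 -0.2 0.7 0 0" --pt "-0.8 -0.2 0.7 -1.5 0" --pt "-0.8 -0.2 0.7 -3 0" --pt "-0.8 -0.2 0.7 -3.5 0" --pt "-0.8 -0.2 0.7 -3.5 0" --pt "-0.8 -0.2 0.7 -3.5 0" --pt "-0.8 -0.2 0.7 -3.5 0" --pt "-0.8 -0.2 0.7 -3.5 0"

```text
time: 7.05
ee_pos: [0.6216, 0.0438, 0.0415]
tool_rot: [0.573, 0.415, 0.572, -0.415]
ft_force: [0.2, 0.0, -2.2]
opening: 0.249
```

Run:
```python
from st import *
from o2 import *
s=st()
cv2.imwrite("pics/side3.png",manip.read_camera("side"))
j=cut("pics/side3.png",240,160,80,60,9);cv2.imwrite("pics/s3.png",j)
```

```text
7.05 tcp [0.6216 0.0438 0.0415] jaw 0.3169 xaxis [ 0.0014 -0.     -1.    ] f [ 0.1959  0.0345 -2.2263] m [-0.1383  0.0559  0.0088] op 0.24909173636796839 j [-0.0405  0.5912  1.6271  0.      0.9219 -0.3574]
```

View pics/s3.png

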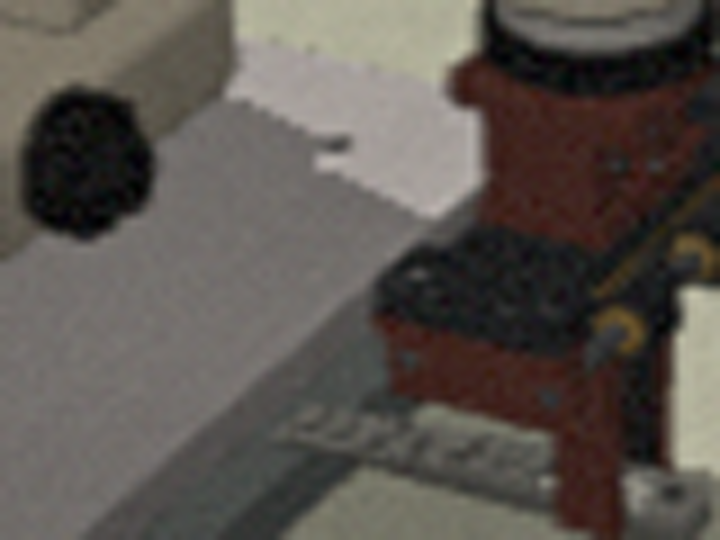

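drive_tool --pt "-0.8 0 0 -0.2 0" --pt "-0.8 0 0 -0.4 0" --pt "-0.8 0 0 -0.45 0" --pt "-0.8 0 0 -0.5 0" --pt "-0.8 0 0 -0.5 0" --pt "-0.8 0 0 -0.5 0" --pt "-0.8 0 0 -0.5 0"

```text
time: 7.68
ee_pos: [0.6211, 0.0438, 0.0358]
tool_rot: [0.573, 0.415, 0.573, -0.415]
ft_force: [-0.1, 0.1, 0.7]
opening: 0.252
```

```bash
python3 -c "
from st import *
st()"
```

```text
7.6833 tcp [0.6211 0.0438 0.0358] jaw 0.317 xaxis [ 0.0003  0.     -1.    ] f [-0.1043  0.0919  0.7114] m [0.0827 0.0093 0.0334] op 0.25152483363699324 j [-0.0404  0.5988  1.6306  0.      0.9119 -0.3574]
```

drive_tool --pt "-0.8 -0.16 0.48 0 0" --pt "-0.8 -0.31 0.95 0 0" --pt "-0.8 -0.47 1.43 0 0" --pt "-0.8 -0.62 1.9 0 0" --pt "-0.8 -0.78 2.38 0 0" --pt "-0.8 -0.84 2.57 0 0" --pt "-0.8 -0.9 2.75 0 0" --pt "-0.8 -0.9 2.75 0 0" --pt "-0.8 -0.9 2.75 0 0"

```text
time: 8.43
ee_pos: [0.6116, 0.0719, 0.0356]
tool_rot: [0.572, 0.415, 0.573, -0.415]
ft_force: [-1.2, 1.0, 2.2]
opening: 0.246
```

```bash
cat > q.py <<'E'
from st import *
s=st();u=np.array([-.312,.95]);f=s["ft_force"];lip=np.array([.5797,.1688]);t=s["ee_pos"][:2]+.125*u
print("drag %.2f lat %.2f fz %.2f insert %.1fmm lateral %.1f"%(f[:2]@u,f[0]*.95+f[1]*.312,f[2],(t-lip)@u*1e3,(t-lip)@[950,312]))
E
python3 q.py
```

```text
8.4333 tcp [0.6116 0.0719 0.0356] jaw 0.3168 xaxis [-0.0005  0.0007 -1.    ] f [-1.1635  0.954   2.1542] m [ 0.38    0.1331 -0.0324] op 0.24584606795894287 j [ 0.0044  0.5922  1.6463  0.0009  0.9036 -0.313 ]
drag 1.27 lat -0.81 fz 2.15 insert 22.9mm lateral 0.1
```

drive_tool --pt "-0.8 -0.03 0.1 0.01 0" --pt "-0.8 -0.06 0.19 0.02 0" --pt "-0.8 -0.09 0.28 0.02 0"

```text
time: 8.68
ee_pos: [0.6112, 0.0738, 0.0358]
tool_rot: [0.573, 0.415, 0.573, -0.415]
ft_force: [0.1, -0.9, 0.8]
opening: 0.247
```

```bash
python3 q.py
```

```text
8.6833 tcp [0.6112 0.0738 0.0358] jaw 0.3169 xaxis [ 0.0002 -0.0004 -1.    ] f [ 0.1096 -0.8915  0.7746] m [-0.1028  0.0088  0.0025] op 0.2466805038970304 j [ 0.0083  0.5914  1.6472 -0.0004  0.9028 -0.3083]
drag -0.88 lat -0.17 fz 0.77 insert 24.9mm lateral 0.2
```

drive_tool --pt "-0.8 -0.03 0.1 0 0" --pt "-0.8 -0.06 0.19 0 0" --pt "-0.8 -0.09 0.28 0 0"

```text
time: 8.93
ee_pos: [0.6101, 0.0769, 0.0358]
tool_rot: [0.573, 0.415, 0.573, -0.415]
ft_force: [0.9, -1.7, 1.4]
opening: 0.25
```

```bash
python3 q.py
```

```text
8.9333 tcp [0.6101 0.0769 0.0358] jaw 0.317 xaxis [-0.     -0.0001 -1.    ] f [ 0.9239 -1.7159  1.443 ] m [-0.098   0.0541  0.024 ] op 0.2502410307576983 j [ 0.0131  0.5908  1.6487 -0.0002  0.9022 -0.3037]
drag -1.92 lat 0.34 fz 1.44 insert 28.2mm lateral 0.2
```

drive_tool --pt "-0.8 -0.03 0.1 0 0" --pt "-0.8 -0.06 0.19 0 0" --pt "-0.8 -0.06 0.19 0 0"

```text
time: 9.18
ee_pos: [0.6094, 0.0791, 0.0358]
tool_rot: [0.573, 0.415, 0.573, -0.415]
ft_force: [-0.1, 0.6, 1.5]
opening: 0.25
```

```bash
python3 q.py
```

```text
9.1833 tcp [0.6094 0.0791 0.0358] jaw 0.3171 xaxis [-0.0002  0.0001 -1.    ] f [-0.1257  0.5856  1.452 ] m [-0.0283  0.0292  0.0097] op 0.24967472696339219 j [ 0.0166  0.5904  1.6496  0.0002  0.9018 -0.3006]
drag 0.60 lat 0.06 fz 1.45 insert 30.5mm lateral 0.2
```

drive_tool --pt "-0.8 -0.03 0.1 0 0" --pt "-0.8 -0.06 0.19 0 0" --pt "-0.8 -0.09 0.28 0 0"

```text
time: 9.43
ee_pos: [0.6086, 0.0817, 0.0358]
tool_rot: [0.573, 0.415, 0.573, -0.415]
ft_force: [0.8, -0.4, 0.8]
opening: 0.248
```

```bash
python3 q.py|tail -1
```

```text
drag -0.63 lat 0.63 fz 0.75 insert 33.2mm lateral 0.2
```

drive_tool --pt "-0.8 -0.03 0.1 0 0" --pt "-0.8 -0.06 0.19 0 0" --pt "-0.8 -0.09 0.28 0 0"

```text
time: 9.68
ee_pos: [0.6078, 0.0843, 0.0359]
tool_rot: [0.573, 0.415, 0.573, -0.415]
ft_force: [1.0, -2.3, 1.5]
opening: 0.25
```

```bash
python3 q.py|tail -1
```

```text
drag -2.53 lat 0.22 fz 1.51 insert 35.9mm lateral 0.3
```

drive_tool --pt "-0.8 -0.03 0.1 0 0" --pt "-0.8 -0.03 0.1 0 0"

```text
time: 9.85
ee_pos: [0.6076, 0.0852, 0.0359]
tool_rot: [0.573, 0.415, 0.573, -0.415]
ft_force: [1.3, -3.2, 2.3]
opening: 0.255
```

```bash
python3 q.py|tail -1
```

```text
drag -3.48 lat 0.18 fz 2.26 insert 36.9mm lateral 0.4
```

drive_tool --pt "-0.8 -0.03 0.1 0 0" --pt "-0.8 -0.06 0.19 0 0"

```text
time: 10.02
ee_pos: [0.6072, 0.0866, 0.0359]
tool_rot: [0.573, 0.415, 0.572, -0.415]
ft_force: [0.7, -6.5, 0.9]
opening: 0.249
```

```bash
python3 q.py|tail -1
```

```text
drag -6.37 lat -1.37 fz 0.86 insert 38.3mm lateral 0.5
```

drive_tool --pt "-0.8 0 0 0 0" --pt "-0.8 0 0 0 0" --pt "-0.8 0 0 0 0"

```text
time: 10.27
ee_pos: [0.6072, 0.0868, 0.0359]
tool_rot: [0.573, 0.415, 0.572, -0.415]
ft_force: [1.8, -5.1, 2.0]
opening: 0.247
```

Run:
```python
import q
from o2 import *
cv2.imwrite("pics/side4.png",manip.read_camera("side"))
j=cut("pics/side4.png",240,160,80,60,9);cv2.imwrite("pics/s4.png",j)
```

```text
10.2667 tcp [0.6072 0.0868 0.0359] jaw 0.3171 xaxis [ 0.0006 -0.0008 -1.    ] f [ 1.7681 -5.1113  2.0492] m [-0.7696 -0.1677  0.0124] op 0.2471844786343018 j [ 0.0299  0.5888  1.6528 -0.001   0.8994 -0.2866]
drag -5.41 lat 0.09 fz 2.05 insert 38.5mm lateral 0.5
```

View pics/s4.png

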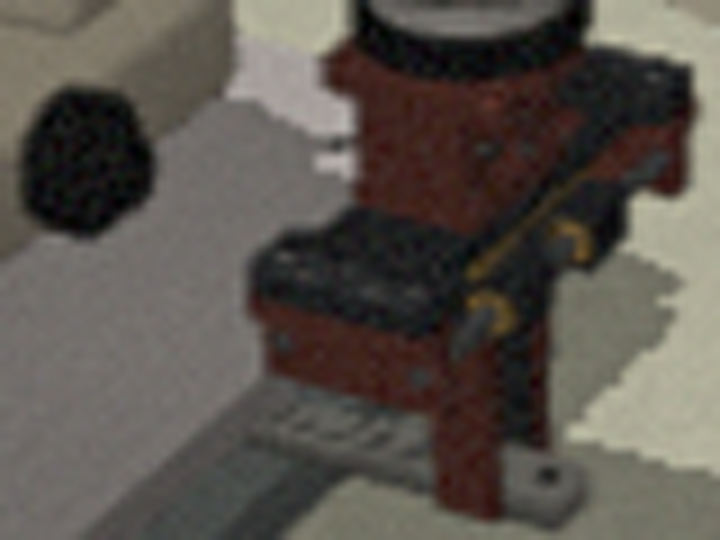

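drive_tool --pt "-0.8 0.03 -0.1 0 0" --pt "-0.8 0.06 -0.19 0 0" --pt "-0.8 0.06 -0.19 0 0" --pt "-0.8 0.06 -0.19 0 0"

```text
time: 10.65
ee_pos: [0.607, 0.0865, 0.0357]
tool_rot: [0.572, 0.415, 0.573, -0.415]
ft_force: [0.1, 4.6, 1.8]
opening: 0.251
```

```bash
python3 q.py|tail -1
```

```text
drag 4.35 lat 1.58 fz 1.76 insert 38.3mm lateral 0.2
```

drive_tool --pt "-0.8 -0.01 0.03 0 0" --pt "-0.8 -0.02 0.06 0 0" --pt "-0.8 -0.02 0.06 0 0" --pt "-0.8 -0.02 0.06 0 0" --pt "-0.8 -0.02 0.06 0 0"

```text
time: 11.07
ee_pos: [0.607, 0.0865, 0.0358]
tool_rot: [0.572, 0.415, 0.573, -0.415]
ft_force: [-0.0, 6.0, 0.7]
opening: 0.25
```

```bash
python3 q.py
```

```text
11.0667 tcp [0.607  0.0865 0.0358] jaw 0.3168 xaxis [-0.0004  0.0006 -1.    ] f [-0.0479  6.0002  0.7139] m [ 1.0837  0.0979 -0.0716] op 0.24972397107317507 j [ 0.0285  0.5891  1.6528  0.0008  0.9002 -0.2888]
drag 5.72 lat 1.83 fz 0.71 insert 38.3mm lateral 0.2
```

drive_tool --pt "-0.8 0 0 0 0" --pt "-0.8 0 0 0 0"

```text
time: 11.23
ee_pos: [0.607, 0.0865, 0.0358]
tool_rot: [0.572, 0.415, 0.573, -0.415]
ft_force: [-1.2, 5.8, 0.8]
opening: 0.251
```

```bash
python3 q.py|tail -1
```

```text
drag 5.90 lat 0.72 fz 0.82 insert 38.2mm lateral 0.2
```

drive_tool --pt "-0.8 0.02 -0.05 0 0" --pt "-0.8 0.03 -0.1 0 0" --pt "-0.8 0.03 -0.1 0 0"

```text
time: 11.48
ee_pos: [0.6072, 0.0849, 0.0357]
tool_rot: [0.573, 0.415, 0.573, -0.415]
ft_force: [-0.3, 4.4, 1.3]
opening: 0.246
```

```bash
python3 q.py|tail -1
```

```text
drag 4.32 lat 1.10 fz 1.33 insert 36.7mm lateral -0.0
```

drive_tool --pt "-0.8 -0.02 0.05 0 0" --pt "-0.8 -0.03 0.1 0 0" --pt "-0.8 -0.03 0.1 0 0" --pt "-0.8 -0.03 0.1 0 0"

```text
time: 11.82
ee_pos: [0.6074, 0.0851, 0.0359]
tool_rot: [0.573, 0.414, 0.572, -0.415]
ft_force: [0.7, -2.6, 2.4]
opening: 0.245
```

```bash
python3 q.py|tail -1
```

```text
drag -2.67 lat -0.14 fz 2.43 insert 36.8mm lateral 0.2
```

drive_tool --pt "-0.8 0 0 0 0" --pt "-0.8 0 0 0 0" --pt "-0.8 0 0 0 0" --pt "-0.8 0 0 0 0" --pt "-0.8 0 0 0 0" --pt "-0.8 0 0 0 0" --pt "-0.8 0 0 0 0" --pt "-0.8 0 0 0 0"

```text
time: 12.48
ee_pos: [0.6074, 0.0857, 0.0359]
tool_rot: [0.573, 0.415, 0.573, -0.415]
ft_force: [0.5, -5.4, 1.6]
opening: 0.249
```

Run:
```python
import q
from o2 import *
cv2.imwrite("pics/side5.png",manip.read_camera("side"))
j=cut("pics/side5.png",230,150,90,70,8)
cv2.imwrite("pics/s5.png",j);gz(j,"side",q.s["ee_pos"][:2],.317+np.pi/2,.034,8,230,150);wire(j,"side",(.5267,.3303,.317),8,230,150,.0065);cv2.imwrite("pics/s6.png",j)
```

```text
12.4833 tcp [0.6074 0.0857 0.0359] jaw 0.3172 xaxis [ 0.0003 -0.0005 -1.    ] f [ 0.4635 -5.4314  1.5647] m [-0.7872 -0.012   0.0315] op 0.2493374227122166 j [ 0.0279  0.589   1.6525 -0.0007  0.8998 -0.2889]
drag -5.30 lat -1.25 fz 1.56 insert 37.4mm lateral 0.4
```

View pics/s6.png

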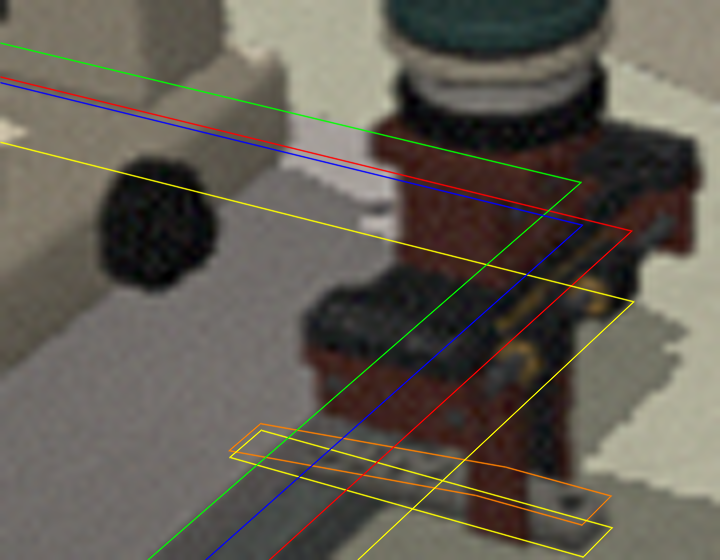

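View pics/s5.png

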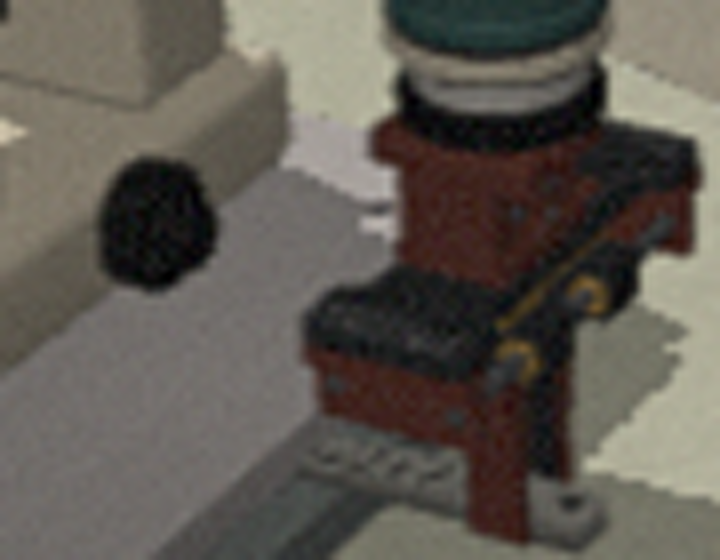

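drive_tool --pt "-0.8 0.02 -0.05 0 0" --pt "-0.8 0.02 -0.05 0 0" --pt "-0.8 0.02 -0.05 0 0" --pt "-0.8 0.02 -0.05 0 0" --pt "-0.8 0.02 -0.05 0 0" --pt "-0.8 0.02 -0.05 0 0"

```text
time: 13.03
ee_pos: [0.6074, 0.0856, 0.0358]
tool_rot: [0.573, 0.415, 0.573, -0.415]
ft_force: [1.6, -1.4, 1.7]
opening: 0.252
```

```bash
python3 q.py|tail -1
```

```text
drag -1.83 lat 1.04 fz 1.67 insert 37.3mm lateral 0.4
```

drive_tool --pt "-0.8 0 0 0 0" --pt "-0.8 0 0 0 0" --pt "-0.8 0 0 0 0" --pt "-0.8 0 0 0 0" --pt "-0.8 0 0 0 0" --pt "-0.8 0 0 0 0" --pt "-0.8 0 0 0 0" --pt "-0.8 0 0 0 0" --pt "-0.8 0 0 0 0" --pt "-0.8 0 0 0 0" --pt "-0.8 0 0 0 0" --pt "-0.8 0 0 0 0"

```text
time: 14.03
ee_pos: [0.6073, 0.0856, 0.0358]
tool_rot: [0.573, 0.415, 0.573, -0.415]
ft_force: [-0.6, -0.3, 1.7]
opening: 0.248
```

```bash
python3 q.py
```

```text
14.0333 tcp [0.6073 0.0856 0.0358] jaw 0.3169 xaxis [-0.0002  0.0002 -1.    ] f [-0.5742 -0.2587  1.6954] m [-0.0629  0.0372  0.0911] op 0.2480069548871054 j [ 0.0274  0.5892  1.6524  0.0002  0.9002 -0.2897]
drag -0.07 lat -0.63 fz 1.70 insert 37.4mm lateral 0.3
```

drive_tool --pt "-0.8 -0.01 0.03 0 0" --pt "-0.8 -0.01 0.03 0 0" --pt "-0.8 -0.01 0.03 0 0" --pt "-0.8 -0.01 0.03 0 0" --pt "-0.8 -0.01 0.03 0 0" --pt "-0.8 -0.01 0.03 0 0" --pt "-0.8 -0.01 0.03 0 0" --pt "-0.8 -0.01 0.03 0 0" --pt "-0.8 -0.01 0.03 0 0" --pt "-0.8 -0.01 0.03 0 0" --pt "-0.8 -0.01 0.03 0 0" --pt "-0.8 -0.01 0.03 0 0"

```text
time: 15.03
ee_pos: [0.6073, 0.0857, 0.0359]
tool_rot: [0.573, 0.415, 0.573, -0.415]
ft_force: [1.8, -4.4, 2.4]
opening: 0.249
```

```bash
python3 q.py
```

```text
15.0333 tcp [0.6073 0.0857 0.0359] jaw 0.3171 xaxis [ 0.     -0.0002 -1.    ] f [ 1.8363 -4.3574  2.4341] m [-0.6536 -0.0718  0.0495] op 0.2493099707550195 j [ 0.0277  0.5891  1.6524 -0.0003  0.9001 -0.2892]
drag -4.71 lat 0.38 fz 2.43 insert 37.4mm lateral 0.3
```

Held steadily: a gentle inward drag of about 4–5 N, position unchanged, gauge square and flat. Handing in.

```bash
python3 -c "
from rig import manip
print(manip.close_job())"
```

```text
the job is handed in; nothing more can be done
None
```

I picked up the 155 mm taper gauge, slid it flat and square into the gap on the platform's -y side, and handed the job in still holding it there at about 15 s. Its size matched the cameras to the pixel.

**Position at hand-in:**
- The tip is about 37 mm past the lip and within 1 mm of the middle of the side by my estimate, which relies on the roughly 2 mm camera calibration.
- The gauge's yaw matches the base yaw I measured from the images, 0.317 rad.
- The gauge touched down with the tool 33.9 mm above its bench height, against the 34 mm expected, so it is lying flat.
- This puts the gap at about 6.5 mm, with the wedge about 6.7 mm thick at the lip.

**Snugness:** Drag began to rise at about 35 mm of insertion. I first went to about 38.5 mm, with 5–6 N of drag, then backed off to about 36.8 mm. It crept in to 37.4 mm and stayed there with a steady inward push of about 4–5 N. I estimate the top is lifted about 0.2–0.3 mm, but I inferred that from the forces and insertion; I did not see it.

**What I could not confirm:**
- The side camera was too coarse to measure the gap or the lift directly.
- The force readings scattered by about 1 N, so the point where contact began is only good to about 1 mm.
- The arm creeps toward its target while holding, so I checked the final hold for 1 s before handing in. Position did not change.

The forces I read stayed below about 7 N, and I touched nothing else on the bench on purpose.

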